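# Secure a pond sample jar in its carrier

## Robot

A 7-joint arm with a two-finger parallel gripper is mounted at the origin on a cart in front of the work surface, level with it; the furniture and walls round the work are solid. World frame = base frame: x ahead of the robot, y to its left, z up, the work surface at z = 0. Lengths are in m, angles in rad, forces in N, time in s.
With the tool pointing down it reaches from about 0.425 to 0.875 m from the base axis. Payload 8.4 kg.
Tool frame: the origin (TCP) lies midway between the tips of the shut fingers; the grasp point (between the pads) lies 19 mm behind it (env.pinch_z is the distance from the TCP to the grasp point, in m); z points along the fingers, y is the line along which they close (so a half turn about z gives the same grasp; the last joint's range is limited). The gripper opens to 87 mm and grips with 3 to 60 N. Pads are 19 mm wide; open, the fingers measure 117 mm over their backs; the gripper's body (75 mm by 190 mm) begins 51 mm behind the grasp point.
Start: joints at [1.147, 0.333, 0.04, 1.465, -0.013, 1.343, -0.059], TCP at [0.207, -0.616, 0.223] pointing down, gripper open.
Joint ranges: [-2.58, 2.58], [-0.38, 2.09], [-1.3, 1.39], [0.25, 2.4], [-1.5, 4.64], [0.08, 2.09], [-2.65, 2.65]. Speed limits (rad/s): [2.22, 2.22, 2.79, 2.79, 3.14, 3.14, 3.14].

## Interface

Orientations are given as [roll, pitch, yaw] about the fixed x, y, z axes, in that order (R = Rz(yaw) Ry(pitch) Rx(roll)).
In Python, from cell import env gives the robot as it stands. The module is installed in compiled form; this text tells all that it offers.
- The arm moves only by the tool drive_tool, never from a script. Its argument "deltas" is a list of rows, each a list of 5 numbers: the shift along the tool's x, y, z in m, then the turn about the tool's z in degrees, then the finger opening in m, from 0 to 0.087. A call has 1 to 5 rows; each row is the pose to reach, as a shift and turn from the pose commanded when the call began, along the tool's axes at that moment; what a row does not reach only later rows make up. A row lasts 1/8 s, in which the tool goes at most 62.5 mm and 10.7 degrees, less where a joint would pass 70% of its speed; a pose out of reach is approached as far as the arm can. A call with a gripper value outside its range is refused whole. The fingers move at their own pace and stop on an object; the grip force is fixed at half the most. Time passes only in rows, so rows that repeat a pose let the fingers close. It gives the time, the measured TCP pose, the force, the opening and the grip force at its end, in the units of the state.
- env.read_state(): the state, without advancing time (a new reading comes with each control period).
- env.grab_frame(name): name is "scene" or "top" or "wrist"; returns the picture (384x512x3 uint8, red, green, blue); there is no depth.
- env.camera_params(name): a dict with "fovy" (degrees; the focal length in pixels is half the picture's height over the tangent of half this angle, whatever the lens; pixels are square), "cx", "cy" (the principal point, pixels), "R" (3x3) and "t" (3): a world point X has camera coordinates R X + t; the wrist camera has in their place "T_tool_cam" (4x4, takes a point from camera to tool coordinates, whose origin is the TCP and whose axes are the flange's). Camera axes: x right, y down, z forward; pixel columns grow to the right and rows downward; lengths in m; the calibration is good to about 2 mm. A picture is of the moment at which its call begins: read the wrist's pose just before it. camera_params takes no time and is no camera call.
- env.finish_job(): hands the job in; it is judged then, once.
The state is a dict: "time": time; "joints": joint angles; "qd": joint speeds; "effort": joint torques, N m; "ee_pos": TCP position; "ee_rot": TCP orientation; "force": force on the tool from outside, world axes, zero at the start; "ft_torque": the same for the moment, N m; "width": finger opening in m; "grasp_force": force on a finger pad.
Only numpy, scipy, OpenCV 4.12 (cv2) and the standard library are available. Lean on these libraries where they do the work, as an engineer would, in place of code of your own. Each camera call takes 0.05 s, during which the arm holds its last target. There are 200 camera calls.

## Task

Make the pond sample ready to be carried: slide the jar on the carrier back into its bay until it is fully home, draw the yellow-headed stop pin out of its bore and park it upright in the side notch with its head resting on the notch block, then swing the keeper bar shut in front of the jar until it snaps fully home behind its catch ball. Keep the jar upright and on the carrier, and leave the beaker and the bottles beside the carrier alone.

Things in the scene. Friction and masses are not known exactly. Their poses are not given: they have to be found in the camera images.
- carrier: Fixed carrier, plywood deck 230 x 250 mm, 12 mm thick, on the table; place and yaw vary. Origin on its underside; x points from the open front to the closed back, y left, z up. Deck spans x -125..105, y -115..135 mm. Heights above the table: hinge post 67 mm; grey catch post (x=-26, y=-107) 64 mm.
- jar_home (a point): Point on the deck top (12 mm high) at x=40, y=0 of the carrier: the jar's origin when fully home in the blue bay. Back wall face at x=86; cheeks with inner faces at y=-49 and y=+49 from x=23 to 93, with lead-ins flaring outwards down to x=2; walls 78 mm high above the table.
- bore (a point): Mouth of the vertical bore that holds the stop pin at first: x=-104, y=95 of the carrier, 40 mm high, in a grey boss 34 mm square. Bore 11.5 mm wide, 28 mm deep.
- notch (a point): Where the parked pin's axis shall stand: x=55, y=110 of the carrier, on the top (76 mm high) of a grey block 44 (x) x 46 (y) mm. Its slot is 17 mm wide in carrier x, closed at y=100, open to +y and upward, and goes down to the deck. The pin's head rests on the block top; its shank then hangs 4 mm above the deck.
- jar: Glass sample jar with fixed green lid, 0.19 kg: body 84 mm in diameter, lid 90 mm in diameter from 53 to 69 mm above its foot. Origin at the centre of its underside. Starts on the deck in front of the bay; too wide for most hands, so push it along the carrier's +x.
- stop_pin: Loose pin: steel shank 10 mm in diameter, 60 mm long, under a round yellow head 30 mm in diameter, 30 mm high; 0.06 kg. Origin at the lower end of the shank, z along the pin to the head. At first it stands in the bore (head 72 to 102 mm above the table) and blocks the keeper's way shut.
- keeper (a joint): Angle of the keeper bar (rad): 0 is shut, along the carrier's -y across the front of the jar; 1.57 points to the carrier's -x; limit 1.85. Direction from the hinge in carrier x, y: (-sin q, -cos q). It rides over the sprung catch ball at about 0.05 rad (about 2 to 3 N at its end) and is then held at 0.
- keeper_hinge (a point): Hinge axis of the keeper (vertical), at x=-19, y=105 of the carrier, at the bar's mid height, 53 mm above the table.
- keeper_end (a point): End of the keeper bar, 187 mm from its hinge. Aluminium bar 12 mm thick, 16 mm high (45 to 61 mm above the table), the last 30 mm a red cap 14 x 18 mm. Shut, its face stands 8 mm in front of the jar's lid radius.
- beaker: Plastic beaker, 65 mm wide, 65 mm high, a bystander. Origin at its underside.
- bottle_blue: Dropper bottle with red bulb, blue label, 29 mm wide, 96 mm high, a bystander. Origin at its underside.
- bottle_clear: Dropper bottle with red bulb, pale clear liquid, 29 mm wide, 96 mm high, a bystander. Origin at its underside.
There are look-alikes about, which are no part of the job. Of the things that look like the stop_pin, the larger one is meant. What is shaped like the jar but orange is not meant.

How it is judged:
By the outcome, as a careful person would: the job done as asked, in the order asked, and still so for the second after the job is handed in, with the robot touching nothing.
It also fails if it takes over 61 s, if anything falls off the work surface, if the arm or the gripper's body presses on something with over 40 N, if the wrist force passes 120 N, or if a joint passes its speed limit or range.

## Working session

There is one attempt and no reset: what is moved stays moved. The work goes in short steps, Python scripts to look and compute and a tool call to move; the robot and the scene stay as the last step left them, time stands still between calls to the robot, and variables do not carry over. Pictures are saved under pics/ and viewed, at most 11 in all, crops included, and the job is handed in when it is done.

Besides the shell and the picture viewer there is one more tool, called after "Call:" as name(argument=value, ...) on one line, values as JSON. drive_tool: Moves the arm, as the interface text tells. Its arguments: {"type":"object","properties":{"deltas":{"type":"array","items":{"type":"array","items":{"type":"number"}}}},"required":["deltas"]}

```bash
mkdir -p pics
cat > h.py <<'E'
import numpy as np, cv2
from cell import env
def save(n,f): cv2.imwrite(f'pics/{f}.png',cv2.cvtColor(n,cv2.COLOR_RGB2BGR))
def K(c): 
    f=192/np.tan(np.radians(c['fovy'])/2); return f,c['cx'],c['cy']
def ray(c,u,v):
    f,cx,cy=K(c); R=np.array(c['R']);t=np.array(c['t'])
    d=R.T@np.array([(u-cx)/f,(v-cy)/f,1]); return -R.T@t,d
def onplane(c,u,v,z):
    o,d=ray(c,u,v); return o+d*(z-o[2])/d[2]
def proj(c,X):
    f,cx,cy=K(c); p=np.array(c['R'])@np.array(X)+np.array(c['t']); return f*p[0]/p[2]+cx,f*p[1]/p[2]+cy
E
python3 - <<'E'
from h import *
s=env.read_state(); print(s)
a=env.grab_frame('scene');b=env.grab_frame('top')
np.savez('f0.npz',a=a,b=b)
save(a,'scene0');save(b,'top0')
for n in('scene','top','wrist'): print(n,env.camera_params(n))
E
```

```text
{'time': 0.0, 'joints': array([ 1.14678785,  0.33388753,  0.03986464,  1.46627946, -0.01341592,
        1.34325379, -0.05850631]), 'qd': array([-0.00070868,  0.00099411,  0.00015763,  0.0006579 , -0.00030537,
        0.00049452,  0.00026147]), 'effort': array([-3.44959954e-04, -6.56343484e+01,  1.33485049e+00, -4.03791833e+01,
       -5.97468484e-02,  4.47370252e-02,  1.68751667e-04]), 'ee_pos': array([ 0.20727019, -0.61558487,  0.22167022]), 'ee_rot': array([-3.14003287e+00,  8.72992982e-05,  3.24789954e-01]), 'force': array([-0.34274919, -0.29562943, -0.50858996]), 'ft_torque': array([-0.0076347 , -0.03248548,  0.00345043]), 'grasp_force': 0.0, 'width': 0.08686905613291387}
scene {'fovy': 50.568201319927454, 'cx': 256.2579393641096, 'cy': 185.7136248872881, 'R': array([[-0.86828261, -0.49570678, -0.01897636],
       [-0.19875315,  0.38267648, -0.90225046],
       [ 0.45451348, -0.77963677, -0.43079462]]), 't': array([0.49431297, 0.15715179, 0.82703615])}
top {'fovy': 55.20656646497797, 'cx': 246.762395610245, 'cy': 186.89780961977613, 'R': array([[ 0.01113498, -0.99989709,  0.00904574],
       [-0.98051704, -0.01269253, -0.19602358],
       [ 0.19611822, -0.00668678, -0.98055746]]), 't': array([0.03318318, 0.55733366, 0.96113114])}
wrist {'fovy': 66.32303592668669, 'cx': 253.97437494562612, 'cy': 192.80984797710082, 'T_tool_cam': array([[ 1.83401551e-04, -9.63686691e-01, -2.67035444e-01,
         7.35288449e-02],
       [ 9.99999852e-01,  4.00126856e-05,  5.42406762e-04,
         9.60222179e-04],
       [-5.12025373e-04, -2.67035504e-01,  9.63686556e-01,
        -1.62038240e-01],
       [ 0.00000000e+00,  0.00000000e+00,  0.00000000e+00,
         1.00000000e+00]])}
```

View pics/scene0.png

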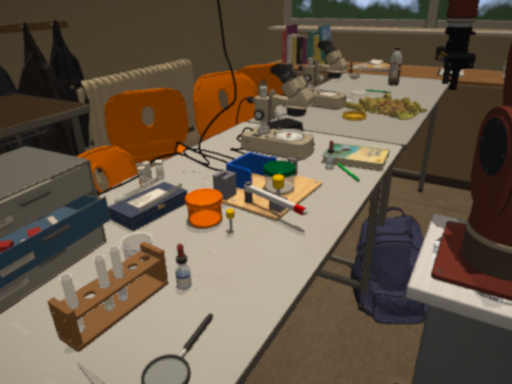

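View pics/top0.png

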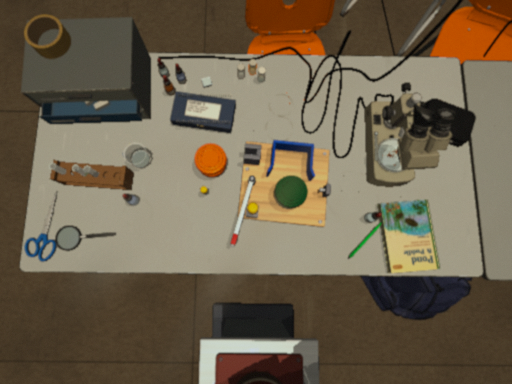

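The scene view shows the pond jar (green lid, ~280,170) on the plywood carrier. The large yellow-headed pin is on the carrier (~278,181) and a small look-alike stands on the table (~230,213). In the top view, the large pin is at (253,208), the look-alike at (204,190), the jar at (290,192) and the keeper's red cap at (235,240). The orange jar at (210,160) is the decoy.

Run:
```python
from h import *
d=np.load('f0.npz');b=d['b'];c=env.camera_params('top')
save(cv2.resize(b[130:250,190:345],None,fx=5,fy=5,interpolation=cv2.INTER_CUBIC),'crop0')
h=cv2.cvtColor(b,cv2.COLOR_RGB2HSV)
roi=np.zeros(b.shape[:2],np.uint8);roi[130:255,190:345]=255
def m(lo,hi): return cv2.inRange(h,lo,hi)&roi
def blobs(mask,n):
    cs,_=cv2.findContours(mask,cv2.RETR_EXTERNAL,cv2.CHAIN_APPROX_NONE)
    for k in sorted(cs,key=cv2.contourArea)[::-1][:4]:
        if cv2.contourArea(k)<8: continue
        print(n,cv2.contourArea(k),cv2.minEnclosingCircle(k),cv2.minAreaRect(k))
blobs(m((22,140,110),(34,255,255)),'yellow')
blobs(m((45,80,20),(90,255,255)),'green')
blobs(m((105,130,50),(125,255,255)),'blue')
blobs(m((0,150,100),(6,255,255))|m((172,150,100),(180,255,255)),'red')
w=m((8,60,120),(22,180,255)); blobs(w,'wood')
```

```text
yellow 74.0 ((252.16128540039062, 207.59677124023438), 5.402748107910156) ((252.0, 207.5), (9.0, 10.0), 90.0)
yellow 29.5 ((203.46153259277344, 189.23077392578125), 3.5460848808288574) ((203.25001525878906, 189.25), (6.363960266113281, 5.656853675842285), 45.0)
green 698.5 ((290.6111145019531, 191.5), 15.61209774017334) ((290.8999938964844, 191.30001831054688), (29.96331024169922, 29.96331024169922), 63.43495178222656)
blue 255.0 ((291.11376953125, 160.18988037109375), 26.42635154724121) ((291.48486328125, 158.05580139160156), (45.23588943481445, 33.014259338378906), 3.900493860244751)
red 34.5 ((233.0, 238.5), 4.924529075622559) ((233.9000244140625, 238.80001831054688), (4.743415832519531, 9.803058624267578), 18.434947967529297)
wood 5427.5 ((284.5, 184.0), 57.71708297729492) ((284.5312805175781, 183.6915740966797), (88.86273193359375, 78.98589324951172), 5.7927961349487305)
wood 46.0 ((210.05319213867188, 158.86170959472656), 17.18682861328125) ((207.62762451171875, 154.8878936767578), (24.752920150756836, 33.98112869262695), 60.01836013793945)
```

View pics/crop0.png

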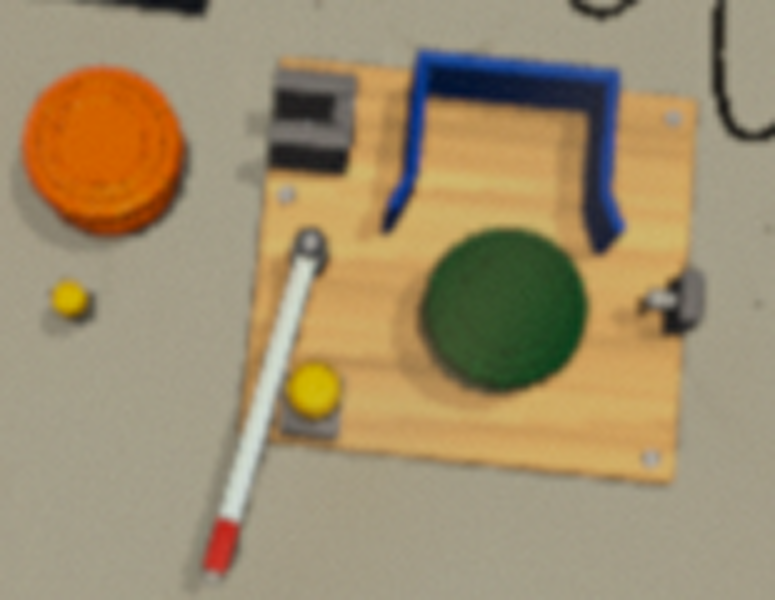

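The crop shows the stop pin's large yellow head at (313,388), standing in the grey boss on the carrier. The small one at (69,298) is loose on the table, so it is the look-alike. The jar is at (503,309), the hinge at (311,243) and the red cap at (220,547).

```bash
cat >> h.py <<'E'
from scipy.optimize import least_squares
def C2W(p,xyz):
    x,y,z=xyz; c,s=np.cos(p[2]),np.sin(p[2]); return np.array([p[0]+c*x-s*y,p[1]+s*x+c*y,z])
E
python3 - <<'E'
from h import *
c=env.camera_params('top'); print('cam',-np.array(c['R']).T@c['t'])
L=[((-125,-115,12),(672,483)),((105,-115,12),(696,98)),((105,135,12),(278,58)),((-19,105,67),(311,243)),((-104,95,102),(313,387)),((77,133,76),(278,70)),((77,87,76),(356,76)),((93,55,78),(419,51)),((93,-55,78),(620,71))]
X=[np.array(a)/1e3 for a,_ in L]; U=[((np.array(b)+.5)/5-.5+[190,130]) for _,b in L]
f=lambda p:np.concatenate([np.array(proj(c,C2W(p,x)))-u for x,u in zip(X,U)])
r=least_squares(f,[.5,-.1,0],loss='soft_l1');print(r.x,np.degrees(r.x[2]));print(f(r.x).reshape(-1,2).round(2))
p=r.x;np.save('car.npy',p)
g=onplane(c,290.8,191.3,.081);ct,st=np.cos(p[2]),np.sin(p[2])
inv=lambda w:(np.array([[ct,st],[-st,ct]])@(w[:2]-p[:2]))*1e3
print('jar',g,inv(g)); 
k=((np.array([221,545])+.5)/5-.5+[190,130]);k=onplane(c,*k,.062);print('keepercap',k,inv(k))
for n,x in dict(home=(.04,0,.012),bore=(-.104,.095,.1),notch=(.055,.110,.1),hinge=(-.019,.105,.05),shutend=(-.019,-.082,.05)).items():print(n,C2W(p,x).round(4))
y=onplane(c,252.16,207.6,.1);print('pin',y,inv(y))
E
```

```text
cam [0.35761033 0.04668061 1.05139468]
[ 0.58835221 -0.07880098 -0.08951843] -5.129028469711827
[[ 0.65  0.46]
 [ 0.44 -0.15]
 [-0.17 -0.53]
 [-0.39  0.08]
 [ 0.12  0.36]
 [-0.37 -0.63]
 [ 0.53 -0.19]
 [-0.03  0.24]
 [-0.73  0.16]]
jar [ 0.54114784 -0.07859524  0.081     ] [-47.03374943  -4.01509665]
keepercap [0.41419041 0.07299521 0.062     ] [-187.03485134  135.61851101]
home [ 0.6282 -0.0824  0.012 ]
bore [0.4933 0.0251 0.1   ]
notch [0.653  0.0258 0.1   ]
hinge [0.5788 0.0275 0.05  ]
shutend [ 0.5621 -0.1588  0.05  ]
pin [0.49291361 0.02547425 0.1       ] [-104.37854491   95.32559348]
```

```bash
cat >> h.py <<'E'
def delta(target,z,carrier=True,yaw=None):
    """target (x,y) in carrier m (or world) -> tool shift + turn"""
    p=np.load('car.npy'); s=env.read_state(); e=s['ee_pos']; r=s['ee_rot']
    w=C2W(p,(*target,z)) if carrier else np.array([*target,z])
    from scipy.spatial.transform import Rotation as Ro
    R=Ro.from_euler('xyz',r).as_matrix(); d=R.T@(w-e)
    yaw=p[2] if yaw is None else yaw
    t=-np.degrees((yaw-r[2]+np.pi)%(2*np.pi)-np.pi)
    print('t',round(s['time'],2),'ee',e.round(4),'rot',r.round(3),'F',s['force'].round(1),'w',round(s['width'],4),'delta mm',(d*1e3).round(1),'turn',t.round(2))
def tocar(w):
    p=np.load('car.npy');c,s=np.cos(p[2]),np.sin(p[2]); return np.array([[c,s],[-s,c]])@(np.array(w[:2])-p[:2])
E
python3 -c "
from h import *
delta((-.125,-.004),.2)"
```

```text
t 0.1 ee [ 0.2072 -0.6156  0.2217] rot [-3.14   0.     0.325] F [-0.3 -0.7  0.1] w 0.087 delta mm [ 416.4 -433.7   22.4] turn 23.74
```

Call:
drive_tool(deltas=[[41,-43,0,4,0.04],[83,-87,0,9,0.04],[125,-130,0,14,0.04],[166,-173,0,19,0.04],[208,-217,0,23.7,0.04]])

```text
time: 0.72
ee_pos: [0.3406, -0.3311, 0.2224]
ee_rot: [3.141, 0.0, -0.092]
force: [1.1, -0.7, 0.7]
width: 0.045
grasp_force: 0.0
```

```bash
python3 -c "
from h import *
delta((-.125,-.004),.2)"
```

```text
t 0.72 ee [ 0.3406 -0.3311  0.2224] rot [ 3.141  0.    -0.092] F [ 1.1 -0.7  0.7] w 0.045 delta mm [  98.6 -269.6   22.4] turn -0.12
```

That last call was in mm where the tool takes metres; it was clipped to the row limit, so the arm stayed on the same line. From here on I give metres.

Call:
drive_tool(deltas=[[0.02,-0.054,0,0,0.04],[0.04,-0.108,0,0,0.04],[0.06,-0.162,0.01,0,0.04],[0.08,-0.216,0.02,0,0.04],[0.0985,-0.2695,0.022,0,0.04]])

```text
time: 1.35
ee_pos: [0.4622, -0.0717, 0.1999]
ee_rot: [3.142, 0.001, -0.089]
force: [1.2, -1.2, 0.2]
width: 0.0401
grasp_force: 0.0
```

Run:
```python
from h import *
delta((-.125,-.004),.045)
s=env.read_state();w=env.grab_frame('wrist');save(w,'wrist1');np.savez('w1.npz',w=w,e=s['ee_pos'],r=s['ee_rot'])
```

```text
t 1.35 ee [ 0.4622 -0.0717  0.1999] rot [ 3.142e+00  1.000e-03 -8.900e-02] F [ 1.2 -1.2  0.2] w 0.0401 delta mm [  1.4  -0.2 154.9] turn 0.03
```

View pics/wrist1.png

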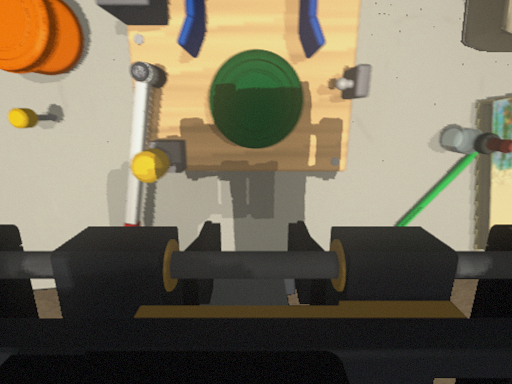

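The wrist view shows the jar lid at (256,98), pin head at (151,165), hinge post at (143,72) and catch post at (357,80). I'll cross-check these against the carrier fit.

```bash
cat >> h.py <<'E'
from scipy.spatial.transform import Rotation as Ro
def wcam(e,r):
    c=dict(env.camera_params('wrist'));T=np.eye(4);T[:3,:3]=Ro.from_euler('xyz',r).as_matrix();T[:3,3]=e
    M=np.linalg.inv(T@np.array(c['T_tool_cam']));c['R']=M[:3,:3];c['t']=M[:3,3];return c
E
python3 - <<'E'
from h import *
d=np.load('w1.npz');w=d['w'];c=wcam(d['e'],d['r']);print('cam',(-c['R'].T@c['t']).round(3))
h=cv2.cvtColor(w,cv2.COLOR_RGB2HSV)
for n,lo,hi,z in(('yel',(22,140,110),(34,255,255),.1),('green',(45,80,20),(90,255,255),.081)):
    m=cv2.inRange(h,lo,hi)
    for k in cv2.findContours(m,0,1)[0]:
        if cv2.contourArea(k)>200:
            (u,v),r=cv2.minEnclosingCircle(k);x=onplane(c,u,v,z);print(n,u,v,r,x.round(4),(tocar(x)*1e3).round(1))
for u,v,z in((143,72,.067),(347,170,.012),):
    x=onplane(c,u,v,z);print(x.round(4),(tocar(x)*1e3).round(1))
E
```

```text
cam [ 0.536 -0.079  0.362]
yel 149.09632873535156 164.087158203125 18.329362869262695 [0.4985 0.0191 0.1   ] [-98.2  89.5]
yel 21.680328369140625 118.09016418457031 13.663938522338867 [0.5479 0.1212 0.1   ] [-58.2 195.6]
green 437.0 188.5 54.8931770324707 [ 0.4464 -0.2527  0.081 ] [-125.8 -185.9]
green 254.9315948486328 98.5578384399414 48.93566131591797 [ 0.5468 -0.0809  0.081 ] [-41.2  -5.8]
[0.5802 0.0211 0.067 ] [-17.1  98.8]
[ 0.4576 -0.1851  0.012 ] [-120.8 -117.6]
```

Call:
drive_tool(deltas=[[0,0,0.055,0,0.04],[0,0,0.11,0,0.04],[0,0,0.155,0,0.04],[0,0,0.155,0,0.04]])

```text
time: 1.9
ee_pos: [0.4593, -0.0731, 0.0429]
ee_rot: [-3.14, 0.007, -0.089]
force: [-0.1, -1.0, 1.2]
width: 0.0394
grasp_force: 0.0
```

Call:
drive_tool(deltas=[[0.02,0,0,0,0.04],[0.035,0,0,0,0.04],[0.048,0,0,0,0.04],[0.061,0,0,0,0.04],[0.074,0,0,0,0.04]])

```text
time: 2.52
ee_pos: [0.5367, -0.0801, 0.0457]
ee_rot: [3.142, 0.0, -0.089]
force: [-0.2, -0.2, 1.2]
width: 0.04
grasp_force: 0.7
```

Call:
drive_tool(deltas=[[0.01,0,0,0,0.04],[0.018,0,0,0,0.04],[0.024,0,0,0,0.04],[0.028,0,0,0,0.04],[0.028,0,0,0,0.04]])

```text
time: 3.15
ee_pos: [0.564, -0.0824, 0.0455]
ee_rot: [-3.141, -0.0, -0.089]
force: [-0.3, -0.1, 0.1]
width: 0.0404
grasp_force: 0.0
```

Run:
```python
from h import *
delta((-.01,-.004),.045)
a=env.grab_frame('top');s=env.grab_frame('scene')
save(np.hstack([cv2.resize(a[130:250,215:345],None,fx=3,fy=3,interpolation=2),cv2.resize(s[140:260,190:320],None,fx=3,fy=3,interpolation=2)]),'jar1')
```

```text
t 3.15 ee [ 0.564  -0.0824  0.0455] rot [-3.141 -0.    -0.089] F [-0.3 -0.1  0.1] w 0.0404 delta mm [13.9 -1.8  0.6] turn 0.04
```

View pics/jar1.png

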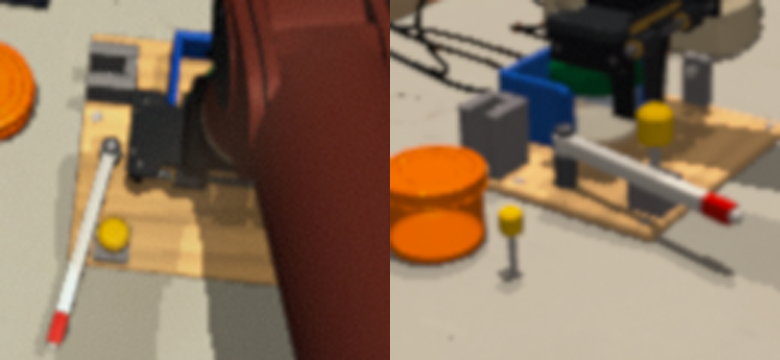

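The jar is upright and entering the bay, with its green lid at (595,75) in the right half. I'll keep pushing gently until the force rises.

Call:
drive_tool(deltas=[[0.004,0,0,0,0.04],[0.007,0,0,0,0.04],[0.009,0,0,0,0.04],[0.011,0,0,0,0.04],[0.013,0,0,0,0.04]])

```text
time: 3.88
ee_pos: [0.5769, -0.0836, 0.0455]
ee_rot: [-3.142, 0.0, -0.089]
force: [-1.5, -0.5, -0.5]
width: 0.04
grasp_force: 0.4
```

Call:
drive_tool(deltas=[[0.001,0,0,0,0.04],[0.002,0,0,0,0.04],[0.003,0,0,0,0.04],[0.003,0,0,0,0.04]])

```text
time: 4.38
ee_pos: [0.5799, -0.0839, 0.0456]
ee_rot: [-3.142, -0.0, -0.089]
force: [-0.4, 0.1, 0.1]
width: 0.04
grasp_force: 0.2
```

Call:
drive_tool(deltas=[[0.001,0,0,0,0.04],[0.002,0,0,0,0.04],[0.003,0,0,0,0.04],[0.003,0,0,0,0.04]])

```text
time: 4.88
ee_pos: [0.5825, -0.0842, 0.0454]
ee_rot: [-3.142, 0.001, -0.089]
force: [-2.9, -0.1, 1.0]
width: 0.04
grasp_force: 1.1
```

Call:
drive_tool(deltas=[[0.001,0,0,0,0.04],[0.002,0,0,0,0.04],[0.002,0,0,0,0.04]])

```text
time: 5.25
ee_pos: [0.5831, -0.0843, 0.0452]
ee_rot: [3.141, 0.003, -0.089]
force: [-8.8, 0.2, 4.5]
width: 0.0401
grasp_force: 4.4
```

Force climbed to 8.8 N, so the jar is against the back wall. Backing off and moving over the pin.

Call:
drive_tool(deltas=[[-0.03,0,0,0,0.04],[-0.035,0,-0.05,0,0.06],[-0.04,0,-0.11,0,0.06],[-0.085,-0.045,-0.155,0,0.06],[-0.132,-0.095,-0.155,0,0.06]])

```text
time: 5.88
ee_pos: [0.4751, 0.0078, 0.2016]
ee_rot: [-3.141, -0.006, -0.091]
force: [0.2, 1.8, 0.2]
width: 0.0593
grasp_force: 0.0
```

Call:
drive_tool(deltas=[[0,0,0,0,0.06],[0,0,0,0,0.06]])

```text
time: 6.12
ee_pos: [0.4741, 0.0067, 0.1989]
ee_rot: [3.141, -0.002, -0.089]
force: [-0.3, 0.7, -0.0]
width: 0.0601
grasp_force: 0.0
```

Run:
```python
from h import *
delta((-.104,.095),.075)
s=env.read_state();w=env.grab_frame('wrist');np.savez('w2.npz',w=w,e=s['ee_pos'],r=s['ee_rot'])
a=env.grab_frame('top')
print(tocar(s['ee_pos']))
c=wcam(s['ee_pos'],s['ee_rot']);print('cam',tocar(-c['R'].T@c['t']).round(3))
W=cv2.cvtColor(w,cv2.COLOR_RGB2BGR)
for p in((-.104,.095,.102),(-.104,.095,.072),(-.019,.105,.067),(.055,.110,.076)):
    u=proj(c,C2W(np.load('car.npy'),p));print(p,u);cv2.drawMarker(W,tuple(int(q) for q in u),(255,0,255),0,8)
h=cv2.cvtColor(w,cv2.COLOR_RGB2HSV);m=cv2.inRange(h,(22,140,110),(34,255,255))
for k in cv2.findContours(m,0,1)[0]:
    if cv2.contourArea(k)>200: print(cv2.minEnclosingCircle(k),cv2.boundingRect(k))
cv2.imwrite('pics/w2.png',W)
```

```text
t 6.12 ee [0.4741 0.0067 0.1989] rot [ 3.141e+00 -2.000e-03 -8.900e-02] F [-0.3  0.7 -0. ] w 0.0601 delta mm [ 17.2 -20.1 123.9] turn 0.05
[-0.12143392  0.07491346]
cam [-0.048  0.075]
(-0.104, 0.095, 0.102) (np.float64(230.74466908541407), np.float64(176.64471256266089))
(-0.104, 0.095, 0.072) (np.float64(232.98834883906432), np.float64(170.2769423526492))
(-0.019, 0.105, 0.067) (np.float64(221.0682369215395), np.float64(80.09885357969866))
(0.055, 0.11, 0.076) (np.float64(211.4732189903739), np.float64(-14.665174663073998))
((234.0, 169.5), 15.403021812438965) (219, 157, 31, 20)
((98.32758331298828, 123.32758331298828), 10.362875938415527) (89, 115, 20, 19)
```

View pics/w2.png

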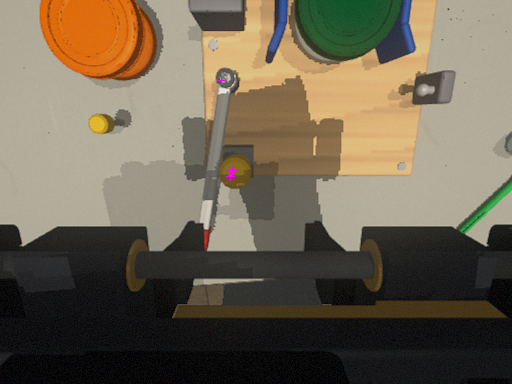

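In the wrist view, the pin head is centred near (235,172), but the fit predicts (231,177). The hinge is at (227,78) against a predicted (221,80). That is an offset of about (+3, -4) mm, so I'll use the scene camera as a third opinion.

Run:
```python
from h import *
d=np.load('f0.npz');a=d['a'];c=env.camera_params('scene');p=np.load('car.npy')
h=cv2.cvtColor(a,cv2.COLOR_RGB2HSV);m=cv2.inRange(h,(22,140,90),(34,255,255));
for k in cv2.findContours(m,0,1)[0]:
    if 40<cv2.contourArea(k)<400: print(cv2.boundingRect(k),cv2.minEnclosingCircle(k))
for off in((0,0),(.003,-.004)):
    for q in((-.104,.095,.087),): print(off,proj(c,C2W(p,(q[0]+off[0],q[1]+off[1],q[2]))))
m2=cv2.inRange(h,(45,80,20),(90,255,255))
for k in cv2.findContours(m2,0,1)[0]:
    if cv2.contourArea(k)>100: print('green',cv2.boundingRect(k))
# fingertip edges in wrist
w=np.load('w2.npz')['w'].astype(int).sum(2)
for r in(240,270,285,295): print(r,w[r,185:325:3].tolist())
```

```text
(227, 209, 7, 9) ((229.5, 213.0), 4.717090606689453)
(272, 174, 13, 15) ((277.7542419433594, 180.64407348632812), 7.394601821899414)
(348, 103, 18, 9) ((356.5, 106.5), 9.192488670349121)
(395, 102, 25, 16) ((407.0, 110.5), 12.010512351989746)
(361, 94, 29, 18) ((375.0, 98.0), 14.14223575592041)
(314, 47, 10, 16) ((319.5, 54.5), 8.276573181152344)
(293, 38, 3, 25) ((294.0, 50.0), 12.041694641113281)
(0, 0) (np.float64(277.48625196377407), np.float64(181.71914084130756))
(0.003, -0.004) (np.float64(277.3187011219323), np.float64(180.8621117173406))
green (264, 161, 32, 16)
green (477, 7, 35, 13)
green (438, 0, 11, 19)
green (293, 0, 136, 19)
240 [123, 112, 119, 115, 119, 107, 119, 269, 411, 503, 504, 505, 498, 499, 496, 497, 488, 498, 500, 495, 504, 497, 496, 288, 299, 297, 296, 291, 297, 297, 290, 295, 296, 293, 292, 300, 292, 291, 295, 294, 82, 107, 99, 107, 115, 101, 108]
270 [129, 126, 132, 128, 140, 134, 136, 135, 145, 146, 144, 134, 134, 145, 135, 131, 139, 135, 134, 141, 145, 133, 137, 163, 165, 164, 174, 152, 163, 151, 157, 157, 154, 145, 166, 147, 161, 146, 145, 149, 154, 152, 153, 154, 149, 151, 160]
285 [71, 74, 56, 319, 291, 224, 180, 224, 242, 234, 222, 246, 239, 176, 159, 152, 156, 158, 157, 154, 151, 148, 155, 161, 152, 142, 152, 154, 156, 147, 140, 147, 141, 139, 142, 145, 140, 143, 147, 131, 151, 142, 154, 158, 62, 46, 59]
295 [67, 53, 232, 228, 233, 227, 225, 198, 237, 232, 236, 240, 233, 149, 148, 145, 152, 164, 147, 152, 154, 136, 151, 147, 150, 147, 156, 144, 154, 144, 148, 150, 143, 150, 141, 151, 138, 148, 137, 151, 149, 143, 144, 139, 153, 67, 62]
```

Call:
drive_tool(deltas=[[0.02,-0.017,0,0,0.06],[0.02,-0.017,0.06,0,0.06],[0.02,-0.017,0.11,0,0.06],[0.02,-0.017,0.124,0,0.06],[0.02,-0.017,0.124,0,0.06]])

```text
time: 6.85
ee_pos: [0.4952, 0.0219, 0.0744]
ee_rot: [-3.141, 0.001, -0.09]
force: [-0.2, -0.2, -0.1]
width: 0.0603
grasp_force: 0.0
```

Call:
drive_tool(deltas=[[0,0,0,0,0.045],[0,0,0,0,0.035],[0,0,0,0,0.031],[0,0,0,0,0.028]])

```text
time: 7.35
ee_pos: [0.4952, 0.0222, 0.0749]
ee_rot: [3.141, -0.001, -0.089]
force: [-0.5, 0.5, -0.3]
width: 0.0311
grasp_force: 0.0
```

Call:
drive_tool(deltas=[[0,0,0,0,0.015],[0,0,0,0,0.015],[0,0,0,0,0.015],[0,0,0,0,0.015]])

```text
time: 7.85
ee_pos: [0.4953, 0.0222, 0.0747]
ee_rot: [-3.142, -0.001, -0.089]
force: [-0.5, 0.1, 6.1]
width: 0.029
grasp_force: 30.0
```

The pin is gripped with almost no side force. Lifting straight up.

Call:
drive_tool(deltas=[[0,0,-0.01,0,0.015],[0,0,-0.025,0,0.015],[0,0,-0.045,0,0.015],[0,0,-0.07,0,0.015],[0,0,-0.1,0,0.015]])

```text
time: 8.48
ee_pos: [0.4946, 0.0223, 0.1759]
ee_rot: [-3.142, 0.0, -0.089]
force: [0.2, 0.4, 0.2]
width: 0.0291
grasp_force: 30.0
```

Call:
drive_tool(deltas=[[0,0,0,0,0.015]])

```text
time: 8.6
ee_pos: [0.4964, 0.0225, 0.1774]
ee_rot: [-3.141, -0.004, -0.089]
force: [-0.1, 0.7, -1.6]
width: 0.0287
grasp_force: 30.0
```

Run:
```python
from h import *
p=np.load('car.npy');p[:2]=C2W(p,(.003,-.003,0))[:2];np.save('car.npy',p)
delta((.055,.110),.165)
s=env.read_state();print('in carrier',tocar(s['ee_pos']))
w=env.grab_frame('wrist');a=env.grab_frame('scene')
save(np.hstack([cv2.resize(w,(400,300)),cv2.resize(a[120:240,190:350],(400,300),interpolation=2)]),'lift')
```

```text
t 8.6 ee [0.4964 0.0225 0.1774] rot [-3.141 -0.004 -0.089] F [-0.1  0.7 -1.6] w 0.0287 delta mm [158.6 -14.3  13.1] turn 0.04
in carrier [-0.10367006  0.09562593]
```

View pics/lift.png

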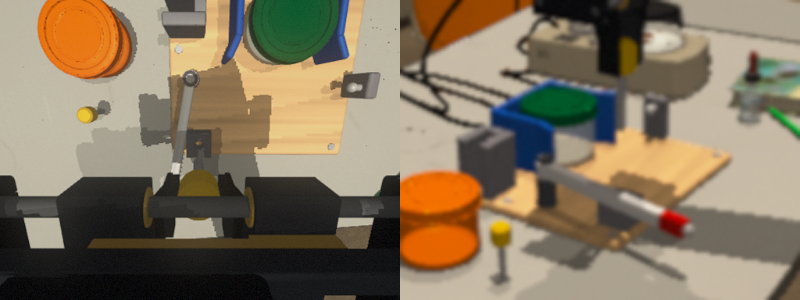

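The pin is held (yellow head between the fingers at (200,190)), and it hangs upright in the right half. The jar sits in the bay. Carrying it over the notch, by the known bore-to-notch offset.

Call:
drive_tool(deltas=[[0.03,-0.003,0,0,0.015],[0.07,-0.007,0,0,0.015],[0.11,-0.011,0,0,0.015],[0.145,-0.015,0,0,0.015],[0.159,-0.016,0,0,0.015]])

```text
time: 9.32
ee_pos: [0.6553, 0.0241, 0.1726]
ee_rot: [-3.141, 0.003, -0.089]
force: [0.2, 0.0, -1.5]
width: 0.0288
grasp_force: 30.0
```

Call:
drive_tool(deltas=[[0,0,0,0,0.015],[0,0,0,0,0.015]])

```text
time: 9.57
ee_pos: [0.6537, 0.0242, 0.1743]
ee_rot: [3.141, 0.001, -0.088]
force: [-0.5, -0.2, -1.4]
width: 0.029
grasp_force: 30.0
```

Run:
```python
from h import *
delta((.6550,.0235),.079,carrier=False,yaw=-.0895)
w=env.grab_frame('wrist');a=env.grab_frame('scene');t=env.grab_frame('top')
save(np.hstack([cv2.resize(w[100:350,80:430],(392,280)),cv2.resize(a[130:230,180:320],(392,280),interpolation=2)]),'notch')
```

```text
t 9.57 ee [0.6537 0.0242 0.1743] rot [ 3.141e+00  1.000e-03 -8.800e-02] F [-0.5 -0.2 -1.4] w 0.029 delta mm [ 1.5  0.6 95.3] turn 0.07
```

View pics/notch.png

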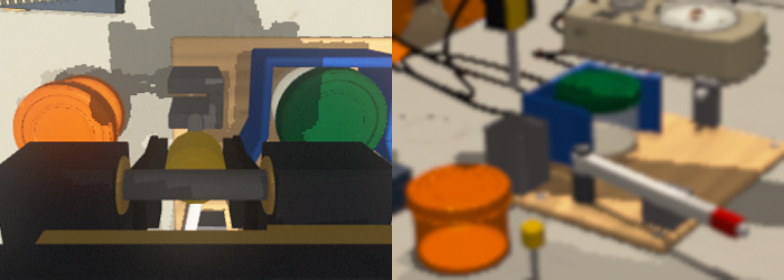

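Call:
drive_tool(deltas=[[0.0015,0,0.01,0,0.015],[0.0015,0,0.022,0,0.015],[0.0015,0,0.032,0,0.015],[0.0015,0,0.039,0,0.015],[0.0015,0,0.043,0,0.015]])

```text
time: 10.35
ee_pos: [0.6561, 0.0239, 0.1308]
ee_rot: [-3.142, 0.001, -0.089]
force: [-0.2, 0.2, -0.3]
width: 0.0292
grasp_force: 30.0
```

Call:
drive_tool(deltas=[[-0.001,0,0.01,0,0.015],[-0.001,0,0.02,0,0.015],[-0.001,0,0.03,0,0.015],[-0.001,0,0.038,0,0.015],[-0.001,0,0.044,0,0.015]])

```text
time: 10.98
ee_pos: [0.6552, 0.024, 0.0868]
ee_rot: [-3.142, 0.0, -0.089]
force: [-0.6, 0.2, -0.2]
width: 0.0294
grasp_force: 30.0
```

Call:
drive_tool(deltas=[[0,0,0.002,0,0.015],[0,0,0.004,0,0.015],[0,0,0.006,0,0.015],[0,0,0.006,0,0.015]])

```text
time: 11.48
ee_pos: [0.6553, 0.024, 0.0815]
ee_rot: [3.142, 0.0, -0.089]
force: [-1.0, 0.1, 0.3]
width: 0.029
grasp_force: 30.0
```

Call:
drive_tool(deltas=[[0,0,0.001,0,0.015],[0,0,0.002,0,0.015],[0,0,0.003,0,0.015],[0,0,0.003,0,0.015]])

```text
time: 11.98
ee_pos: [0.6554, 0.024, 0.0788]
ee_rot: [3.142, -0.0, -0.089]
force: [-1.6, -0.0, 3.4]
width: 0.0289
grasp_force: 30.0
```

Contact: 3.4 N upward at the expected height. Releasing, then lifting.

Call:
drive_tool(deltas=[[0,0,0,0,0.033],[0,0,0,0,0.04],[0,0,0,0,0.055],[0,0,0,0,0.06]])

```text
time: 12.48
ee_pos: [0.6552, 0.024, 0.0784]
ee_rot: [-3.142, 0.0, -0.089]
force: [0.1, 0.7, -0.1]
width: 0.0525
grasp_force: 0.0
```

Call:
drive_tool(deltas=[[0,0,-0.02,0,0.06],[0,0,-0.06,0,0.06],[-0.03,0,-0.1,0,0.06],[-0.08,-0.02,-0.1,0,0.04],[-0.13,-0.04,-0.1,0,0.02]])

```text
time: 13.1
ee_pos: [0.5287, 0.0763, 0.1804]
ee_rot: [-3.141, -0.003, -0.089]
force: [-0.5, 0.9, 1.0]
width: 0.0472
grasp_force: 0.0
```

Run:
```python
from h import *
delta((-.05,.150),.18)
s=env.read_state();w=env.grab_frame('wrist');a=env.grab_frame('scene');np.savez('w3.npz',w=w,e=s['ee_pos'],r=s['ee_rot'])
save(np.hstack([cv2.resize(w,(400,300)),cv2.resize(a[130:230,180:320],(400,300),interpolation=2)]),'parked')
```

```text
t 13.1 ee [0.5287 0.0763 0.1804] rot [-3.141e+00 -3.000e-03 -8.900e-02] F [-0.5  0.9  1. ] w 0.0472 delta mm [26.3  2.1  0.5] turn 0.02
```

View pics/parked.png

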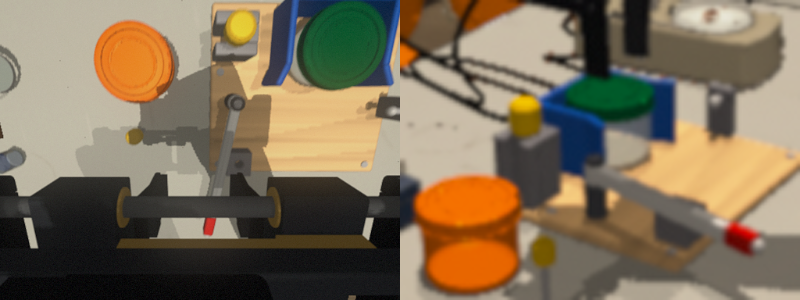

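The pin stands parked, with its yellow head on the notch block at (238,27) left and (525,115) right. The jar is home, and the keeper still points at the camera. Working out the sweep waypoints, pushing 130 mm from the hinge with the fingers shut.

Run:
```python
from h import *
e=env.read_state()['ee_pos'];x0=tocar(e)*1e3
d=np.load('w3.npz');c=wcam(d['e'],d['r'])
print('x0',x0.round(1),e)
for u,v in((234*1.28,101*1.28),(210*1.28,218*1.28)): print('bar',(tocar(onplane(c,u,v,.062))*1e3).round(1))
for q in(1.85,1.7,1.55,1.4,1.25,1.1,.95,.8,.65,.5,.35,.2,.1,.05,0,-.03):
    n=np.array([np.cos(q),-np.sin(q)]);D=6+10*abs(n[0])+15*abs(n[1])
    P=np.array([-19,105])+130*np.array([-np.sin(q),-np.cos(q)])-D*n
    print(q,P.round(1),'tool from x0',((P-x0)*[1,-1]).round(0))
```

```text
x0 [-79.8 154.5] [0.52542766 0.07895666 0.18020146]
bar [-18.2 108.8]
bar [-176.1  135.3]
1.85 [-137.6  163.1] tool from x0 [-58.  -9.]
1.7 [-145.1  143.7] tool from x0 [-65.  11.]
1.55 [-149.4  123.5] tool from x0 [-70.  31.]
1.4 [-150.9  105.1] tool from x0 [-71.  49.]
1.25 [-149.7   86.2] tool from x0 [-70.  68.]
1.1 [-145.7   67.3] tool from x0 [-66.  87.]
0.95 [-138.7   48.9] tool from x0 [-59. 106.]
0.8 [-128.8   31.4] tool from x0 [-49. 123.]
0.65 [-116.    15.5] tool from x0 [-36. 139.]
0.5 [-100.6    1.4] tool from x0 [-21. 153.]
0.35 [-82.9 -10.1] tool from x0 [ -3. 165.]
0.2 [-63.2 -18.7] tool from x0 [ 17. 173.]
0.1 [-49.3 -22.6] tool from x0 [ 30. 177.]
0.05 [-42.2 -24. ] tool from x0 [ 38. 179.]
0 [-35. -25.] tool from x0 [ 45. 180.]
-0.03 [-31.5 -25.4] tool from x0 [ 48. 180.]
```

Call:
drive_tool(deltas=[[-0.04,-0.01,0,0,0],[-0.065,-0.017,0.02,0,0],[-0.065,-0.017,0.075,0,0],[-0.065,-0.017,0.12,0,0],[-0.065,-0.017,0.132,0,0]])

```text
time: 13.82
ee_pos: [0.4651, 0.0979, 0.0454]
ee_rot: [3.141, 0.003, -0.089]
force: [-0.5, -0.2, 0.5]
width: 0.0009
grasp_force: 0.0
```

Call:
drive_tool(deltas=[[0,0,0,0,0],[0,0,0,0,0]])

```text
time: 14.08
ee_pos: [0.4676, 0.0984, 0.0484]
ee_rot: [-3.141, -0.003, -0.089]
force: [-0.1, 0.6, 0.8]
width: 0.0005
grasp_force: 0.0
```

Run:
```python
from h import *
delta((-.1451,.1437),.048);print(tocar(env.read_state()['ee_pos']))
```

```text
t 14.07 ee [0.4676 0.0984 0.0484] rot [-3.141e+00 -3.000e-03 -8.900e-02] F [-0.1  0.6  0.8] w 0.0005 delta mm [-6.  25.   0.4] turn 0.03
[-0.13906511  0.16872151]
```

Call:
drive_tool(deltas=[[-0.006,0.02,0,0,0],[-0.01,0.038,0,0,0],[-0.012,0.056,0,0,0],[-0.012,0.074,0,0,0],[-0.01,0.092,0,0,0]])

```text
time: 14.7
ee_pos: [0.4493, 0.0068, 0.0483]
ee_rot: [3.142, -0.003, -0.089]
force: [0.3, 0.4, 0.2]
width: 0.0005
grasp_force: 0.2
```

Run:
```python
from h import *
print(tocar(env.read_state()['ee_pos']))
for q in ((-.1387,.0489),(-.1160,.0155),(-.0829,-.0101)): delta(q,.048)
a=env.grab_frame('scene');save(cv2.resize(a[130:250,180:320],None,fx=3.5,fy=3.5,interpolation=2),'sweep')
```

```text
[-0.14918511  0.07587348]
t 14.7 ee [0.4493 0.0068 0.0483] rot [ 3.142e+00 -3.000e-03 -8.900e-02] F [0.3 0.4 0.2] w 0.0005 delta mm [10.5 27.   0.3] turn 0.04
t 14.7 ee [0.4493 0.0068 0.0483] rot [ 3.142e+00 -3.000e-03 -8.900e-02] F [0.3 0.4 0.2] w 0.0005 delta mm [33.1 60.4  0.4] turn 0.04
t 14.7 ee [0.4493 0.0068 0.0483] rot [ 3.142e+00 -3.000e-03 -8.900e-02] F [0.3 0.4 0.2] w 0.0005 delta mm [66.2 86.   0.5] turn 0.04
```

View pics/sweep.png

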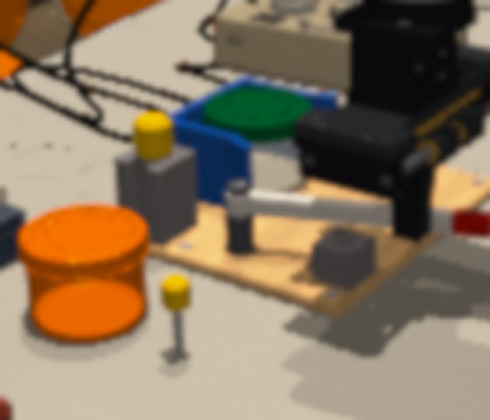

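The bar is following the fingers (shut fingers at (412,200), red cap at (470,222)) and is already past the empty boss.

Call:
drive_tool(deltas=[[0.004,0.016,0,0,0],[0.011,0.03,0,0,0],[0.02,0.045,0,0,0],[0.033,0.06,0,0,0],[0.048,0.074,0,0,0]])

```text
time: 15.38
ee_pos: [0.4901, -0.0719, 0.0464]
ee_rot: [-3.142, 0.0, -0.089]
force: [0.5, 1.1, 0.6]
width: 0.0005
grasp_force: 0.2
```

Call:
drive_tool(deltas=[[0.01,0.006,0,0,0],[0.02,0.012,0,0,0],[0.029,0.017,0,0,0],[0.038,0.02,0,0,0],[0.046,0.022,0,0,0]])

```text
time: 16.0
ee_pos: [0.5336, -0.0966, 0.0465]
ee_rot: [-3.142, 0.0, -0.089]
force: [-0.8, -0.7, 1.1]
width: 0.0005
grasp_force: 0.2
```

Run:
```python
from h import *
print(tocar(env.read_state()['ee_pos']))
delta((-.035,-.025),.048)
```

```text
[-0.05592041 -0.01966591]
t 16.0 ee [ 0.5336 -0.0966  0.0465] rot [-3.142  0.    -0.089] F [-0.8 -0.7  1.1] w 0.0005 delta mm [20.9  5.4 -1.5] turn 0.05
```

Call:
drive_tool(deltas=[[0.004,0.001,-0.001,0,0],[0.008,0.002,-0.001,0,0],[0.011,0.003,-0.001,0,0],[0.014,0.004,-0.001,0,0]])

```text
time: 16.5
ee_pos: [0.5458, -0.1007, 0.0472]
ee_rot: [-3.141, 0.002, -0.088]
force: [-2.7, 3.1, 0.6]
width: 0.0008
grasp_force: 1.4
```

Call:
drive_tool(deltas=[[0.002,0,0,0,0],[0.004,0,0,0,0],[0.005,0,0,0,0]])

```text
time: 16.88
ee_pos: [0.5514, -0.1026, 0.0475]
ee_rot: [3.141, 0.001, -0.089]
force: [-4.8, 1.1, 3.6]
width: 0.0006
grasp_force: 2.6
```

Call:
drive_tool(deltas=[[0.001,0,0,0,0],[0.002,0,0,0,0],[0.002,0,0,0,0]])

```text
time: 17.25
ee_pos: [0.5516, -0.1026, 0.0473]
ee_rot: [3.141, 0.004, -0.089]
force: [-11.8, 1.1, 9.0]
width: 0.0005
grasp_force: 5.6
```

Call:
drive_tool(deltas=[[0.001,0,0,0,0],[0.002,0,0,0,0],[0.002,0,0,0,0]])

```text
time: 17.62
ee_pos: [0.5518, -0.1026, 0.0471]
ee_rot: [3.141, 0.008, -0.089]
force: [-18.6, 2.7, 14.7]
width: 0.0005
grasp_force: 9.5
```

The force rises steeply with no further motion, well past the catch ball's 2–3 N, so the bar is at its stop. Backing off to check.

Call:
drive_tool(deltas=[[-0.004,0,0,0,0],[-0.03,0,0,0,0],[-0.05,0,0,0,0],[-0.05,0,-0.06,0,0],[-0.08,0,-0.12,0,0]])

```text
time: 18.25
ee_pos: [0.4789, -0.0957, 0.1652]
ee_rot: [-3.141, -0.002, -0.089]
force: [0.1, -1.7, 0.9]
width: 0.0008
grasp_force: 0.0
```

Call:
drive_tool(deltas=[[0,0,0,0,0],[0,0,0,0,0]])

```text
time: 18.5
ee_pos: [0.4783, -0.0961, 0.1635]
ee_rot: [3.141, -0.001, -0.089]
force: [-0.4, -0.6, -0.8]
width: 0.0004
grasp_force: 0.0
```

Run:
```python
from h import *
s=env.read_state();w=env.grab_frame('wrist');a=env.grab_frame('scene');e=s['ee_pos'];c=wcam(e,s['ee_rot'])
print(tocar(e))
h=cv2.cvtColor(w,cv2.COLOR_RGB2HSV);m=cv2.inRange(h,(0,150,80),(6,255,255))|cv2.inRange(h,(172,150,80),(180,255,255));m[220:]=0
for k in cv2.findContours(m,0,1)[0]:
    if cv2.contourArea(k)>100: r=cv2.minAreaRect(k);print(r,(tocar(onplane(c,*r[0],.062))*1e3).round(1))
for n,q in dict(hinge=(-.019,.105,.067),shutcap=(-.019,-.067,.062),ajar=(-.019-.172*.05,-.067,.062)).items(): print(n,proj(c,C2W(np.load('car.npy'),q)))
save(np.vstack([w[:235],cv2.resize(a[120:220,190:340],(512,341),interpolation=2)]),'shut')
```

```text
[-0.11108917 -0.02408402]
((303.5, 91.0), (16.0, 33.0), 90.0) [-20.3 -67. ]
hinge (np.float64(97.71072686852278), np.float64(88.80193311588326))
shutcap (np.float64(303.56714203956733), np.float64(89.37137772534878))
ajar (np.float64(303.11271858707136), np.float64(99.99080742874224))
```

View pics/shut.png

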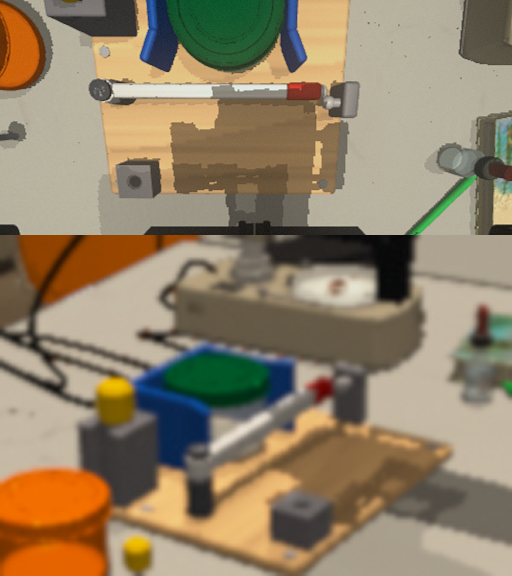

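The keeper lies straight across the front: hinge at (102,89), red cap at (303,91), where the shut pose predicts (303.6,89.4) and ajar (303,100). The parked pin is upright at (115,400). One last numeric check of the jar's position.

Run:
```python
from h import *
s=env.read_state();w=env.grab_frame('wrist');c=wcam(s['ee_pos'],s['ee_rot'])
h=cv2.cvtColor(w,cv2.COLOR_RGB2HSV);m=cv2.inRange(h,(45,80,20),(90,255,255));m[:,350:]=0
k=max(cv2.findContours(m,0,1)[0],key=cv2.contourArea)[:,0];k=k[k[:,1]>3]
P=np.array([tocar(onplane(c,u,v,.081)) for u,v in k.astype(float)])*1e3
r=least_squares(lambda q:np.hypot(*(P-q).T)-45,[40,0],loss='soft_l1');print('jar',r.x)
g=env.grab_frame('scene');cs=env.camera_params('scene');h=cv2.cvtColor(g,cv2.COLOR_RGB2HSV);m=cv2.inRange(h,(45,80,20),(90,255,255));m[:140]=0;m[:,350:]=0
for k in cv2.findContours(m,0,1)[0]:
    if cv2.contourArea(k)>80: print(cv2.boundingRect(k),cv2.minAreaRect(k)[0])
print(proj(cs,C2W(np.load('car.npy'),(.04,0,.075))),proj(cs,C2W(np.load('car.npy'),(.035,0,.075))))
```

```text
jar [39.7345707  -4.70840749]
(238, 155, 31, 16) (253.0, 162.5)
(np.float64(251.84326038639537), np.float64(161.4005314039911)) (np.float64(253.28874372434134), np.float64(161.75696540687167))
```

The jar is home at x ≈ 40 mm with the keeper shut and the robot clear, so I'm handing in.

```bash
python3 -c "
from h import *
print(env.finish_job())"
```

```text
the job is handed in; nothing more can be done
None
```

I handed the job in after about 19 s of robot time: the jar is upright against the bay's back wall (about 4 mm off-centre sideways, within the bay's play), the pin is parked upright in the notch, the keeper is shut behind its catch ball, and the beaker and bottles weren't touched; the hand-in returned no verdict.

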